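Sweep spilled dog biscuits off the closet shelf

TASK

Four dog biscuits have spilled along the closet shelf: take the hand brush and sweep all of them along the shelf and off its open end into the waste box that stands there, touching the biscuits with nothing but the brush. Leave the box and the other things on the shelf as they are. When the shelf is clear, stand the brush back on the bench, bristles down, and let go.

Things in the scene. Friction and masses are not known exactly. Their poses are not given: they have to be found in the camera images.
- shelf: Fixed ash shelf: board 160 mm deep (x), 930 mm long (y), 18 mm thick, top face 130 mm above the bench, on thin steel legs; its left end is clipped to a closet door jamb. Origin on the bench under the middle of its open right-hand end; x points to the back, y along the shelf towards the jamb, z up. A power bank, earbud case, pump head and tracker sit at its far left.
- shelf_end (a point): Middle of the edge of the shelf's open right-hand end, on its top face; same axes as the shelf. Along the front edge (nearest the robot) runs a lip 10 mm thick, 12 mm high, along the back edge one 24 mm high; the clear board between them is 140 mm deep (x = -70 to +70 mm). No lip at this end.
- waste_box: Low open grey plastic waste box, loose, 0.7 kg, 220 mm (x) by 200 mm (y) by 100 mm high, walls 5 mm, inside floor 11 mm up. It stands on the bench below the shelf's open end, its left edge tucked 20 to 32 mm under the board. Origin: centre of its underside; z up.
- brush_grip (a point): Centre of the straight wooden handle (80 mm long, 26 mm wide, 22 mm deep) of a hand brush, 200 mm long overall, 0.15 kg, standing on its bristles on the bench to the right of the box. This point is 52 mm above the bristle ends. x points along the brush from handle to head, y across, z up out of its back.
- brush_foot (a point): Middle of the brush head's underside, level with the bristle ends, 100 mm along x from the handle centre and 52 mm below it; same axes. The head's wooden back is 118 mm long (x), 36 mm wide (y), its top 62 mm above the bristle ends; the bristles, 42 mm long over 110 x 30 mm, are stiff, practically rigid.
- biscuit1_mid (a point): Baked, hard, bone-shaped dog biscuit, 66 mm long (x), 38 mm wide (y), 18 mm thick (z), about 30 g, lying flat on the shelf. This point is its centre, 9 mm above its underside.
- biscuit2_mid (a point): Baked, hard, bone-shaped dog biscuit, 66 mm long (x), 38 mm wide (y), 18 mm thick (z), about 30 g, lying flat on the shelf. This point is its centre, 9 mm above its underside.
- biscuit3_mid (a point): Baked, hard, bone-shaped dog biscuit, 66 mm long (x), 38 mm wide (y), 18 mm thick (z), about 30 g, lying flat on the shelf. This point is its centre, 9 mm above its underside.
- biscuit4_mid (a point): Baked, hard, bone-shaped dog biscuit, 66 mm long (x), 38 mm wide (y), 18 mm thick (z), about 30 g, lying flat on the shelf. This point is its centre, 9 mm above its underside.
- canister: Bystander: twist-cap aluminium canister standing upright on the shelf, 64 mm across, 115 mm high. Origin: centre of its underside.
- key_dish: Bystander: white ceramic dish with two keys in it, on the shelf, 90 mm across, 24 mm high. Origin: centre of its underside.

How it is judged:
On the way, in this order (a step that is already met when the one before it is completed fails the run):
1. The brush has been picked up, clear of the bench (height (world z) of brush_foot above 0.1 m), for 0.1 s.
2. All four biscuits have been swept into the waste box (x of biscuit1_mid in the frame of waste_box between -0.108 and 0.108 m and y of biscuit1_mid in the frame of waste_box between -0.098 and 0.098 m and z of each of biscuit1_mid, biscuit2_mid, biscuit3_mid, biscuit4_mid in the frame of waste_box below 0.09 m and x of biscuit2_mid in the frame of waste_box between -0.108 and 0.108 m and y of biscuit2_mid in the frame of waste_box between -0.098 and 0.098 m and x of biscuit3_mid in the frame of waste_box between -0.108 and 0.108 m and y of biscuit3_mid in the frame of waste_box between -0.098 and 0.098 m and x of biscuit4_mid in the frame of waste_box between -0.108 and 0.108 m and y of biscuit4_mid in the frame of waste_box between -0.098 and 0.098 m), for 0.2 s.
At the end, for the whole second after the job is handed in: All four biscuits lie at rest inside the waste box, their centres within its walls and below its rim (less than 90 mm above the box's underside); the brush stands at rest on the bench on its bristles (within about 7 degrees of upright) (all of step 2 and linear speed of each of biscuit1, biscuit2, biscuit3, biscuit4, brush below 0.02 m/s and angle between brush_foot's own z axis and vertical below 0.12 rad and height (world z) of brush_foot between -0.01 and 0.006 m); the robot touches nothing.
It fails at once if The gripper or arm touches a biscuit (contact force between any of the fingers, the arm and biscuit1 above 0.3 N or contact force between any of the fingers, the arm and biscuit2 above 0.3 N or contact force between any of the fingers, the arm and biscuit3 above 0.3 N or contact force between any of the fingers, the arm and biscuit4 above 0.3 N).
It fails at once if The waste box is shifted more than 30 mm or tipped (distance of waste_box from where it was at the start of the episode above 0.03 m or angle between waste_box's own z axis and vertical above 0.15 rad).
It fails at once if One of the other things on the shelf is shifted more than 20 mm or tipped (distance of any of canister, key_dish from where it was at the start of the episode above 0.02 m or angle between any of canister, key_dish's own z axis and vertical above 0.25 rad).
It also fails if it takes over 54 s, if anything falls off the work surface, if the arm or the gripper's body presses on something with over 40 N, if the wrist force passes 120 N, or if a joint passes its speed limit or range.

ROBOT

A 6-joint arm with a two-finger parallel gripper is mounted at the origin on the work surface. World frame = base frame: x ahead of the robot, y to its left, z up, the work surface at z = 0. Lengths are in m, angles in rad, forces in N, time in s.
With the tool pointing down it reaches from about 0.35 to 0.975 m from the base axis. Payload 4.9 kg.
Tool frame: the origin (TCP) lies at the very end of the fingers, on their centre line; the grasp point (between the pads) lies 19 mm behind it; z points along the fingers, y is the line along which they close (so a half turn about z gives the same grasp; the last joint's range is limited). The gripper opens to 85 mm and grips with 20 to 120 N. Pads are 22 mm wide; open, the fingers measure 114 mm over their backs; the gripper's body (76 mm by 85 mm) begins 54 mm behind the grasp point. The pads swing forward as they close: fully open they stand 13 mm farther back than shut.
Start: joints at [-1.326, 0.053, 1.613, -0, 1.476, -0.119], TCP at [0.222, -0.584, 0.231] pointing down, gripper open.
Joint ranges: [-3.01, 3.01], [-1.01, 2.22], [0.06, 2.58], [-1.02, 4.17], [0.09, 2.62], [-3.14, 3.14]. Speed limits (rad/s): [2.57, 2.57, 3.14, 3.14, 3.14, 3.14].

INTERFACE

Orientations are given as a unit quaternion [w, x, y, z].
In Python, from bench import telemetry, capture, order, recognise gives the robot as it stands.
- The arm moves only by the tool drive_tool, never from a script. Its argument "moves" is a list of rows, each a list of 7 numbers: the turn, a rotation vector about the tool's x, y, z in rad, then the shift along the tool's x, y, z in m, then the closure in counts, from 0 (fully open) to 255 (shut). A call has 1 to 20 rows; each row is the pose to reach, as a shift and turn from the pose commanded when the call began, along the tool's axes at that moment; what a row does not reach only later rows make up. A row lasts 1/10 s, in which the tool goes at most 50 mm and 8.59 degrees, less where a joint would pass 70% of its speed; a pose out of reach is approached as far as the arm can. A call with a gripper value outside its range is refused whole. The fingers move at their own pace and stop on an object; the grip force is fixed at half the most. Time passes only in rows, so rows that repeat a pose let the fingers close. It gives the time, the measured TCP pose, the force, the opening and the grip force at its end, in the units of the state.
- telemetry.read_state(): the state, without advancing time (a new reading comes with each control period).
- capture(name): name is "side" or "top" or "wrist"; returns a dict with "img" (480x640x3 uint8, blue, green, red), "fx", "fy", "cx", "cy" (pixels), "R" (3x3) and "t" (3): a world point X has camera coordinates R X + t. Camera axes: x right, y down, z forward; pixel columns grow to the right and rows downward; lengths in m; the calibration is good to about 2 mm. A picture is of the moment at which its call begins. There is no depth.
- order.sign_off(): hands the job in; it is judged then, once.
Trained networks look in the newest picture that a camera, given by its name, has taken for a name from the list of things; names that differ only in an ending like _2 or _b are one class to them, and where a whole thing is asked for, a point or a joint stands for the part that bears it (a point fixed in the world has none). Each returns a list of dicts, best first, with "p" (0 to 1); they miss things now and then, are a little off and sometimes report something else, mostly with a low value. They report only what shows in the picture. A call takes as long as a camera call.
- recognise(camera, label): "rect" ([left, top, width, height] in pixels, round what is visible of it).
The state is a dict: "time": time; "q": joint angles; "joint_vel": joint speeds; "joint_torque": joint torques, N m; "position": TCP position; "tcp_rot": TCP orientation; "wrist_force": force on the tool from outside, world axes, zero at the start; "moment": the same for the moment, N m; "gripper_width": opening from 0.0 (shut) to 1.0 (fully open); "grip_force": force on a finger pad.
Only numpy, scipy, OpenCV 4.12 (cv2) and the standard library are available. Lean on these libraries where they do the work, as an engineer would, in place of code of your own. Each camera call takes 0.05 s, during which the arm holds its last target. There are 200 camera calls.

## Working session

There is one attempt and no reset: what is moved stays moved. The work goes in short steps, Python scripts to look and compute and a tool call to move; the robot and the scene stay as the last step left them, time stands still between calls to the robot, and variables do not carry over. Pictures are saved under pics/ and viewed, at most 10 in all, crops included, and the job is handed in when it is done.

Besides the shell and the picture viewer there is one more tool, called after "Call:" by a JSON object that holds its "fn" and its "kwargs". drive_tool: Moves the arm, as the interface text tells. Its arguments: {"type":"object","properties":{"moves":{"type":"array"}},"required":["moves"]}

```bash
mkdir -p pics; cat > h.py <<'E'
import numpy as np, cv2
from bench import telemetry, capture, order, recognise
from scipy.spatial.transform import Rotation as Ro
def ray(c,u,v):
    d=c['R'].T@np.array([(u-c['cx'])/c['fx'],(v-c['cy'])/c['fy'],1]); return -c['R'].T@c['t'],d
def atz(c,u,v,z):
    o,d=ray(c,u,v); return o+d*(z-o[2])/d[2]
def proj(c,X):
    p=c['R']@np.array(X)+c['t']; return c['fx']*p[0]/p[2]+c['cx'],c['fy']*p[1]/p[2]+c['cy']
E
python3 - <<'E'
from h import *
s=telemetry.read_state(); print(s['time'],s['position'],s['tcp_rot'])
for n in('side','top'):
    c=capture(n); cv2.imwrite(f'pics/{n}0.png',c['img']); print(n,-c['R'].T@c['t'],c['R'][2],c['fx'])
    for l in('shelf','waste_box','brush_grip','biscuit1_mid','canister','key_dish'):
        z={'shelf':.13,'waste_box':.1,'brush_grip':.06,'biscuit1_mid':.148,'canister':.245,'key_dish':.154}[l]
        for d in recognise(n,l)[:5]:
            x,y,w,h=d['rect']; print(l,round(d['p'],2),np.round(d['rect']),atz(c,x,y,z).round(3)[:2],atz(c,x+w,y+h,z).round(3)[:2])
E
```

```text
0.0 [ 0.22222432 -0.58349681  0.23008392] [-1.00874109e-03  9.83503579e-01  1.80885845e-01 -6.01262695e-05]
side [ 0.06879654 -1.16618499  1.00849277] [ 0.32189609  0.74714676 -0.58151065] 562.5432826523316
shelf 0.69 [  0.   1. 378. 253.] [-0.316  3.15 ] [ 0.676 -0.154]
shelf 0.18 [290. 152.  24.  19.] [0.667 0.476] [0.694 0.322]
waste_box 0.84 [311. 237. 111.  88.] [0.559 0.023] [ 0.665 -0.396]
brush_grip 0.63 [341. 341.  76.  45.] [ 0.488 -0.339] [ 0.583 -0.52 ]
biscuit1_mid 0.55 [323. 221.  27.  15.] [0.593 0.017] [ 0.631 -0.075]
biscuit1_mid 0.48 [285. 120.  24.  36.] [0.729 0.697] [0.703 0.391]
canister 0.92 [288. 123.  21.  35.] [0.657 0.46 ] [0.628 0.203]
key_dish 0.88 [290. 154.  24.  16.] [0.648 0.418] [0.679 0.286]
top [0.41558266 0.02151334 1.28765001] [ 0.10812913  0.00864516 -0.99409927] 473.40402130770656
shelf 0.97 [  0. 150. 363.  86.] [0.78 0.83] [ 0.547 -0.081]
waste_box 0.87 [344. 157.  84.  97.] [ 0.755 -0.038] [ 0.503 -0.245]
brush_grip 0.61 [479. 203.  24.  76.] [ 0.636 -0.393] [ 0.438 -0.444]
biscuit1_mid 0.6 [328. 194.  28.  26.] [0.649 0.003] [ 0.584 -0.064]
biscuit1_mid 0.45 [477. 202.  25.  75.] [ 0.624 -0.358] [ 0.44  -0.409]
canister 0.88 [120. 160.  41.  40.] [0.715 0.475] [0.621 0.378]
canister 0.38 [298. 184.  28.  18.] [0.653 0.073] [0.61  0.011]
key_dish 0.94 [161. 170.  39.  40.] [0.714 0.414] [0.613 0.316]
```

```bash
python3 - <<'E'
import cv2
a=cv2.imread('pics/top0.png')[120:290,100:520]; b=cv2.imread('pics/side0.png')[100:400,220:460]
cv2.imwrite('pics/topc.png',cv2.resize(a,(798,323)));cv2.imwrite('pics/sidec.png',cv2.resize(b,(480,600)))
E
```

```text
(no output)
```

View pics/topc.png

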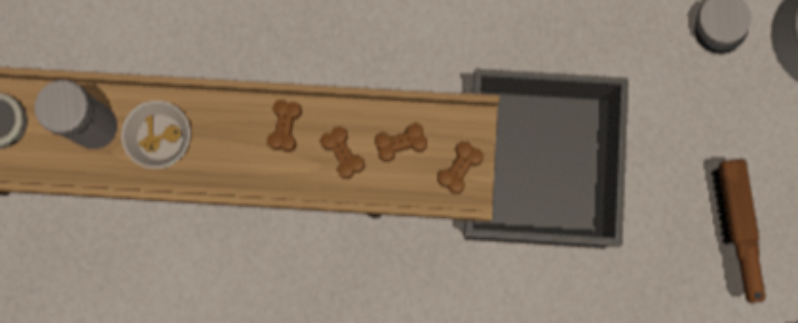

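View pics/sidec.png

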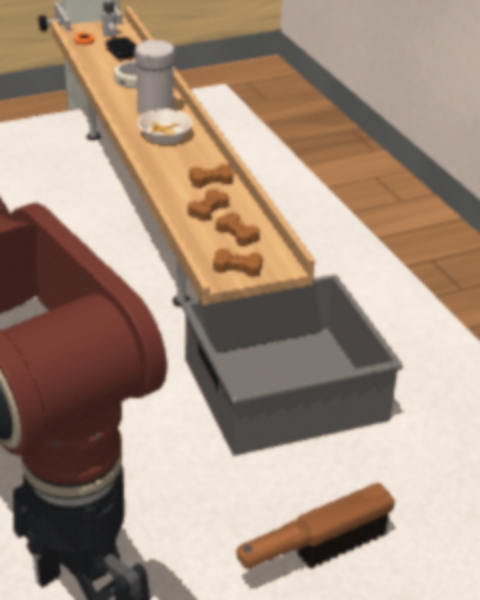

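The top view shows the shelf's open end at crop px (499,95)-(493,218). The biscuits are at about (284,125), (342,152), (400,141) and (460,167), with the dish at (156,134). The brush handle tip is at (757,296) and its head end at (735,162). The side view agrees.

```bash
python3 - <<'E'
from h import *
c=capture('top')
f=lambda x,y,z: atz(c,100+x/1.9,120+y/1.9,z)[:2].round(4)
for n,x,y,z in[('endback',499,104,.13),('endfront(lip top)',493,218,.142),('endback lip top',499,95,.154),('lfrontlip',2,191,.142),('lbacklip',2,68,.154),('b1',284,125,.148),('b1 left edge',268,125,.148),('b2',342,152,.148),('b3',400,141,.148),('b4',460,167,.148),('dish right',190,134,.154),('handle tip',757,298,.06),('handle/head',747,238,.062),('headend L',724,162,.062),('headend R',746,160,.062),('shoulder L',731,243,.062),('shoulder R',758,238,.062),('boxR',627,80,.1),('boxRf',618,245,.1)]: print(n,f(x,y,z))
s=telemetry.read_state(); R=Ro.from_quat(np.roll(s['tcp_rot'],-1)).as_matrix(); print(R.round(3))
w=capture('wrist'); cv2.imwrite('pics/w0.png',w['img']); print(-w['R'].T@w['t'], recognise('wrist','brush_grip')[:2])
# segment the brush in the top picture (brown)
hsv=cv2.cvtColor(c['img'],cv2.COLOR_BGR2HSV); m=((hsv[...,1]>110)).astype(np.uint8); m[:, :465]=0;m[:190]=0;m[290:]=0;m[:,515:]=0
p=np.argwhere(m); P=np.array([atz(c,u,v,.062)[:2] for v,u in p]); print(len(P),P.min(0),P.max(0))
_,_,V=np.linalg.svd(P-P.mean(0)); a=V[0]*np.sign(V[0][0]); t=(P-P.mean(0))@a; q=(P-P.mean(0))@[-a[1],a[0]]
print(P.mean(0),a,np.arctan2(a[1],a[0]),t.min(),t.max(),'tip',P.mean(0)+a*t.min(),'head',P.mean(0)+a*t.max())
for k in np.arange(-.1,.11,.02):
    j=abs(t-k)<.01
    if j.any(): print(k.round(2),q[j].min().round(4),q[j].max().round(4))
E
```

```text
endback [ 0.7006 -0.0834]
endfront(lip top) [ 0.5487 -0.0709]
endback lip top [ 0.7065 -0.0815]
lfrontlip [0.594  0.5624]
lbacklip [0.7536 0.5624]
b1 [0.6733 0.1965]
b1 left edge [0.6737 0.2172]
b2 [0.6366 0.1217]
b3 [0.6498 0.0468]
b4 [ 0.6146 -0.0297]
dish right [0.6622 0.3165]
handle tip [ 0.4434 -0.4324]
handle/head [ 0.525  -0.4226]
headend L [ 0.6305 -0.3968]
headend R [ 0.6328 -0.4272]
shoulder L [ 0.5185 -0.4005]
shoulder R [ 0.5248 -0.4376]
boxR [ 0.7381 -0.2594]
boxRf [ 0.515  -0.2385]
[[ 0.935  0.356  0.   ]
 [ 0.356 -0.935 -0.   ]
 [-0.     0.    -1.   ]]
[ 0.29759285 -0.55497658  0.37354084] []
1005 [ 0.440361   -0.43925466] [ 0.63357058 -0.38237325]
[ 0.54792615 -0.41408655] [0.99045207 0.13785754] 0.13829796956369173 -0.10878872089835985 0.08529587643266955 tip [ 0.44017613 -0.4290839 ] head [ 0.63240762 -0.40232787]
-0.1 -0.0124 0.0114
-0.08 -0.0129 0.0115
-0.06 -0.0133 0.0111
-0.04 -0.0163 0.0122
-0.02 -0.0198 0.0256
0.0 -0.0203 0.0252
0.02 -0.0202 0.0253
0.04 -0.0212 0.024
0.06 -0.0216 0.0235
0.08 -0.0221 0.0185
```

View pics/w0.png

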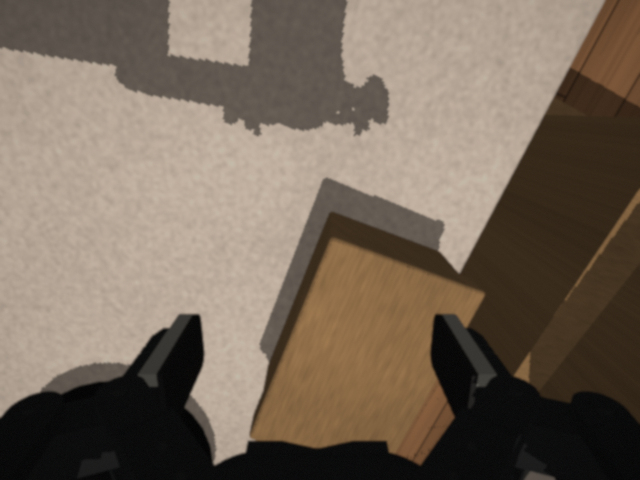

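The wrist view shows a wooden block under the start pose, so I move away level first. Brush yaw is about 0.105 and its grip about (0.479, -0.425). Shelf yaw is about -0.072.

Call:
{"fn": "drive_tool", "kwargs": {"moves": [[0, 0, 0.259, 0.2965, -0.057, 0, 0], [0, 0, 0.259, 0.2965, -0.057, 0, 0], [0, 0, 0.259, 0.2965, -0.057, 0, 0], [0, 0, 0.259, 0.2965, -0.057, 0, 0], [0, 0, 0.259, 0.2965, -0.057, 0.04, 0], [0, 0, 0.259, 0.2965, -0.057, 0.06, 0], [0, 0, 0.259, 0.2965, -0.057, 0.06, 0], [0, 0, 0.259, 0.2965, -0.057, 0.06, 0]]}}

```text
time: 1.65
position: [0.4795, -0.4228, 0.168]
tcp_rot: [-0.002, 0.999, 0.054, -0.002]
wrist_force: [-0.9, -0.1, -0.6]
gripper_width: 0.996
grip_force: 0.0
```

```bash
python3 - <<'E'
from h import *
s=telemetry.read_state(); R=Ro.from_quat(np.roll(s['tcp_rot'],-1)).as_matrix(); print(s['time'],s['position'],R[:,0])
w=capture('wrist'); im=w['img'].copy(); o=s['position']
for X in[(.479,-.425,.063),(.479+.041,-.425+.0043,.063),(.479-.041,-.425-.0043,.063)]: cv2.circle(im,tuple(int(round(k)) for k in proj(w,X)),4,(255,0,0),-1)
cv2.imwrite('pics/w1.png',im)
hsv=cv2.cvtColor(w['img'],cv2.COLOR_BGR2HSV); m=hsv[...,1]>120
for t in np.arange(-.03,.16,.01):
    # row scan across brush
    y0=None; L=[]
    for q in np.arange(-.04,.04,.0005):
        u,v=proj(w,(.479+t*.9945-q*.105,-.425+t*.105+q*.9945,.063 if t<.045 else .062)); u,v=int(round(u)),int(round(v))
        if 0<=u<640 and 0<=v<480 and m[v,u]: L.append(q)
    if L: print(t.round(2),min(L).round(4),max(L).round(4),np.mean(L).round(4))
E
```

```text
1.65 [ 0.47950195 -0.42278174  0.16802333] [ 0.99416478  0.10782142 -0.00330712]
-0.03 -0.015 0.007 -0.004
-0.02 -0.0155 0.0075 -0.004
-0.01 -0.015 0.0075 -0.0037
0.0 -0.015 0.0075 -0.0037
0.01 -0.015 0.0085 -0.0032
0.02 -0.015 0.008 -0.0035
0.03 -0.0165 0.01 -0.0032
0.04 -0.0165 0.01 -0.0032
0.05 -0.02 0.013 -0.0035
0.06 -0.0195 0.013 -0.0032
0.07 -0.02 0.0135 -0.0032
0.08 -0.0195 0.0135 -0.003
0.09 -0.0195 0.013 -0.0032
0.1 -0.0195 0.0135 -0.003
0.11 -0.0195 0.0135 -0.003
0.12 -0.019 0.0135 -0.0027
0.13 -0.0195 0.014 -0.0027
```

View pics/w1.png

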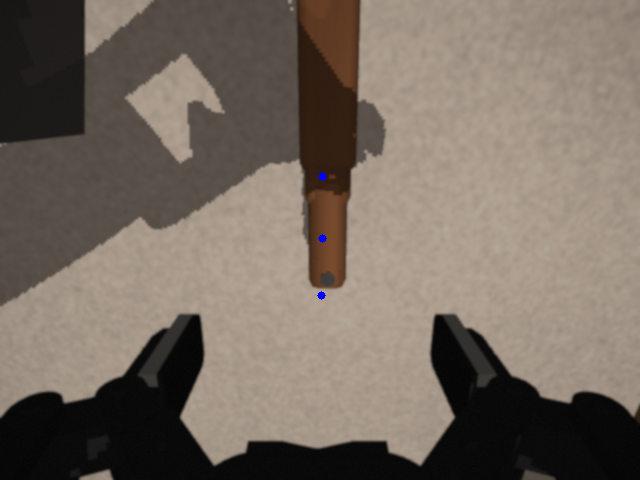

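The wrist view has the brush aligned: handle tip at (327,288), axis at column 327. It needs a shift of about 5 mm forward and 5 mm right.

Call:
{"fn": "drive_tool", "kwargs": {"moves": [[0, 0, 0, 0.004, 0.0055, 0.05, 0], [0, 0, 0, 0.004, 0.0055, 0.1, 0], [0, 0, 0, 0.004, 0.0055, 0.134, 0], [0, 0, 0, 0.004, 0.0055, 0.134, 0], [0, 0, 0, 0.004, 0.0055, 0.134, 255], [0, 0, 0, 0.004, 0.0055, 0.134, 255], [0, 0, 0, 0.004, 0.0055, 0.134, 255], [0, 0, 0, 0.004, 0.0055, 0.134, 255], [0, 0, 0, 0.004, 0.0055, 0.134, 255], [0, 0, 0, 0.004, 0.0055, 0.134, 255], [0, 0, 0, 0.004, 0.0055, 0.134, 255], [0, 0, 0, 0.004, 0.0055, 0.134, 255]]}}

```text
time: 2.9
position: [0.4848, -0.4315, 0.0399]
tcp_rot: [0.001, 0.999, 0.052, 0.001]
wrist_force: [-2.7, 0.9, 6.7]
gripper_width: 0.29
grip_force: 61.4
```

Call:
{"fn": "drive_tool", "kwargs": {"moves": [[0, 0, 0, 0, 0, 0, 0], [0, 0, 0, 0, 0, 0, 0], [0, 0, 0, 0, 0, 0, 0], [0, 0, 0, 0, -0.003, 0.008, 0], [0, 0, 0, 0, -0.003, 0.008, 0], [0, 0, 0, 0, -0.003, 0.008, 255], [0, 0, 0, 0, -0.003, 0.008, 255], [0, 0, 0, 0, -0.003, 0.008, 255], [0, 0, 0, 0, -0.003, 0.008, 255], [0, 0, 0, 0, -0.003, 0.008, 255], [0, 0, 0, 0, -0.003, 0.008, 255], [0, 0, 0, 0, -0.003, 0.008, 255], [0, 0, 0, 0, -0.003, 0.008, 255]]}}

```text
time: 4.2
position: [0.4836, -0.4276, 0.0297]
tcp_rot: [0.0, 0.999, 0.052, 0.0]
wrist_force: [0.6, -0.1, 1.5]
gripper_width: 0.297
grip_force: 61.9
```

Call:
{"fn": "drive_tool", "kwargs": {"moves": [[0, 0, 0, 0, 0, -0.05, 255], [0, 0, 0, 0, 0, -0.1, 255], [0, 0, 0, 0, 0, -0.15, 255], [0, 0, 0, 0, 0, -0.19, 255], [0, 0, 0, 0, 0, -0.19, 255], [0, 0, 0.06, 0.05, -0.05, -0.19, 255], [0, 0, 0.176, 0.142, -0.692, -0.19, 255], [0, 0, 0.176, 0.142, -0.692, -0.19, 255], [0, 0, 0.176, 0.142, -0.692, -0.19, 255], [0, 0, 0.176, 0.142, -0.692, -0.19, 255], [0, 0, 0.176, 0.142, -0.692, -0.19, 255], [0, 0, 0.176, 0.142, -0.692, -0.19, 255], [0, 0, 0.176, 0.142, -0.692, -0.19, 255], [0, 0, 0.176, 0.142, -0.692, -0.19, 255], [0, 0, 0.176, 0.142, -0.692, -0.19, 255], [0, 0, 0.176, 0.142, -0.692, -0.19, 255], [0, 0, 0.176, 0.142, -0.692, -0.19, 255], [0, 0, 0.176, 0.142, -0.692, -0.19, 255], [0, 0, 0.176, 0.142, -0.692, -0.19, 255], [0, 0, 0.176, 0.142, -0.692, -0.19, 255]]}}

```text
time: 6.2
position: [0.5506, 0.2796, 0.217]
tcp_rot: [-0.0, 0.999, -0.033, -0.002]
wrist_force: [0.5, -0.6, -1.5]
gripper_width: 0.298
grip_force: 61.5
```

```bash
python3 - <<'E'
from h import *
s=telemetry.read_state(); R=Ro.from_quat(np.roll(s['tcp_rot'],-1)).as_matrix(); print(s['time'],s['position'],R[:,0],R[:,1],s['gripper_width'],s['wrist_force'],s['moment'])
a=capture('top')['img'][120:270,100:400]; b=capture('wrist')['img']
cv2.imwrite('pics/p1.png',np.vstack([cv2.resize(a,(600,300)),cv2.resize(b,(400,300),interpolation=cv2.INTER_AREA)[:,:].repeat(1,0) if 0 else cv2.copyMakeBorder(cv2.resize(b,(400,300)),0,0,0,200,0)]))
E
```

```text
6.2 [0.55062227 0.27959585 0.21697864] [ 0.99776972 -0.06665627 -0.00353879] [-6.66569819e-02 -9.97775947e-01 -8.39578438e-05] 0.29833312504728143 [ 0.45565147 -0.63855049 -1.48520513] [-0.04497845  0.06737095 -0.00144188]
```

View pics/p1.png

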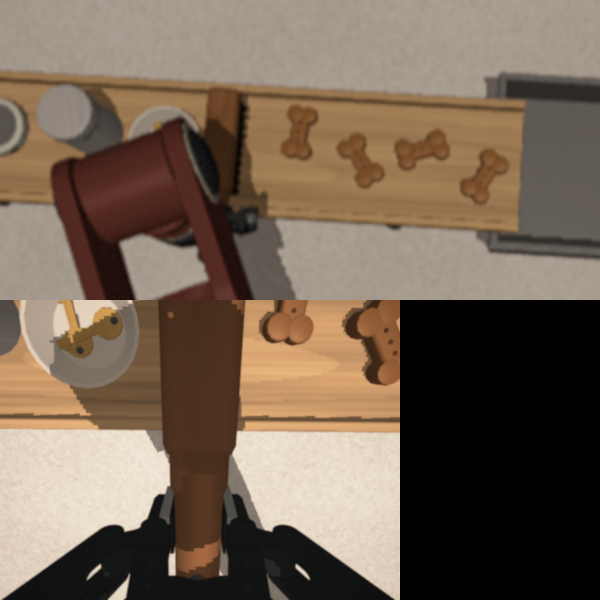

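The brush is held straight and hangs between the dish and biscuit 1. The head's far end is at 2x-crop px (223,89). I check the fore-aft fit against that.

```bash
python3 - <<'E'
from h import *
c=capture('top')
s=telemetry.read_state(); print(s['position'])
f=lambda x,y,z: atz(c,100+x/2,120+y/2,z).round(4)
L,Rr=f(209,90,.249),f(238,91,.249); print('head end',L,Rr)
e=np.array([.628,-.076]); ax=np.array([.9975,-.0714]); ay=np.array([.0714,.9975])
w=lambda p:((p[:2]-e)@ax,(p[:2]-e)@ay)
m=(L+Rr)/2; print('end in shelf frame',w(m),'expected by TCP',w(s['position'][:2]+.159*np.array([.9978,-.0667])))
for n,p in [('b1',f(300,132,.148)),('b1 left',f(281,150,.148)),('dish right px',f(200,125,.154))]: print(n,w(p))
E
```

```text
[0.55134388 0.27579483 0.21741274]
head end [0.6999 0.2824 0.249 ] [0.6981 0.2497 0.249 ]
end in shelf frame (np.float64(0.04640013000000007), np.float64(0.34626427500000007)) expected by TCP (np.float64(0.057428162275936945), np.float64(0.3461909362516024))
b1 (np.float64(0.025324319999999956), np.float64(0.27372072))
b1 left (np.float64(0.001615949999999946), np.float64(0.29538453))
dish right px (np.float64(0.026018580000000024), np.float64(0.39568788000000005))
```

Call:
{"fn": "drive_tool", "kwargs": {"moves": [[0, 0, 0.005, 0.005, 0, 0, 255], [0, 0, 0.005, 0.005, 0, 0.02, 255], [0, 0, 0.005, 0.005, 0, 0.04, 255], [0, 0, 0.005, 0.005, 0, 0.0545, 255], [0, 0, 0.005, 0.005, 0, 0.0545, 255], [0, 0, 0.005, 0.005, 0, 0.0545, 255]]}}

```text
time: 6.95
position: [0.5575, 0.2745, 0.1649]
tcp_rot: [0.0, 0.999, -0.039, -0.0]
wrist_force: [0.8, 0.8, -1.1]
gripper_width: 0.294
grip_force: 61.6
```

```bash
python3 - <<'E'
from h import *
c=capture('side'); b=capture('wrist')['img']
cv2.imwrite('pics/p2.png',np.hstack([cv2.resize(c['img'][100:250,250:400],(400,400)),cv2.resize(b,(400,300))[np.r_[0:300,0:100]]]))
s=telemetry.read_state(); print(s['position'],s['wrist_force'],Ro.from_quat(np.roll(s['tcp_rot'],-1)).as_matrix().round(4))
E
```

```text
[0.55811075 0.27521275 0.16625918] [ 0.47316122 -1.06333539 -2.00850031] [[ 9.971e-01 -7.670e-02  2.100e-03]
 [-7.670e-02 -9.971e-01  7.000e-04]
 [ 2.000e-03 -9.000e-04 -1.000e+00]]
```

View pics/p2.png

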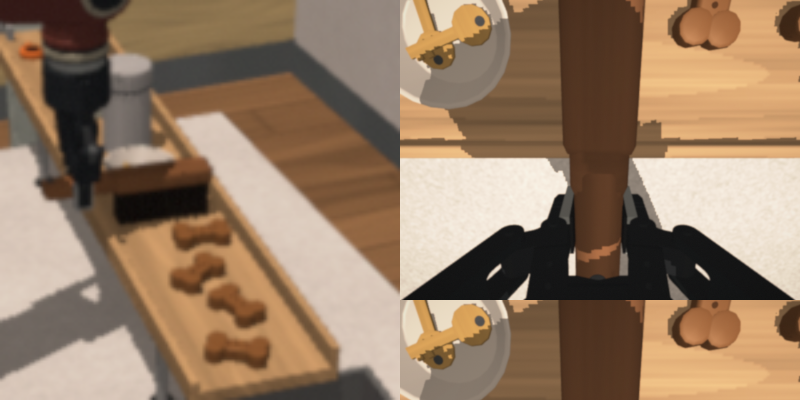

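The brush sits between the lips behind all four biscuits, with no contact force. I start sweeping.

Call:
{"fn": "drive_tool", "kwargs": {"moves": [[0, 0, 0, 0, 0, 0.003, 255], [0, 0, 0, 0, 0.01, 0.003, 255], [0, 0, 0, 0, 0.02, 0.003, 255], [0, 0, 0, 0, 0.03, 0.003, 255], [0, 0, 0, 0, 0.04, 0.003, 255], [0, 0, 0, 0, 0.05, 0.003, 255], [0, 0, 0, 0, 0.06, 0.003, 255], [0, 0, 0, 0, 0.07, 0.003, 255], [0, 0, 0, 0, 0.08, 0.003, 255], [0, 0, 0, 0, 0.09, 0.003, 255], [0, 0, 0, 0, 0.1, 0.003, 255], [0, 0, 0, 0.001, 0.11, 0.003, 255], [0, 0, 0, 0.001, 0.12, 0.003, 255], [0, 0, 0, 0.001, 0.13, 0.003, 255], [0, 0, 0, 0.001, 0.14, 0.003, 255], [0, 0, 0, 0.001, 0.15, 0.003, 255], [0, 0, 0, 0.001, 0.16, 0.003, 255], [0, 0, 0, 0.001, 0.17, 0.003, 255], [0, 0, 0, 0.001, 0.18, 0.003, 255], [0, 0, 0, 0.001, 0.19, 0.003, 255]]}}

```text
time: 9.05
position: [0.5437, 0.0849, 0.1618]
tcp_rot: [0.0, 0.999, -0.038, -0.0]
wrist_force: [-1.1, 0.1, -1.0]
gripper_width: 0.288
grip_force: 61.4
```

```bash
python3 - <<'E'
from h import *
c=capture('side'); b=capture('wrist')['img'];t=capture('top')['img']
cv2.imwrite('pics/p3.png',np.hstack([cv2.resize(c['img'][150:300,280:430],(400,400)),np.vstack([cv2.resize(t[140:240,250:450],(400,200)),cv2.resize(b[:320],(400,200))])]))
s=telemetry.read_state(); print(s['position'],s['wrist_force'],s['gripper_width'])
E
```

```text
[0.54367528 0.08508619 0.16170324] [ 0.75915627 -0.07728721 -1.57630994] 0.29250363659675077
```

View pics/p3.png

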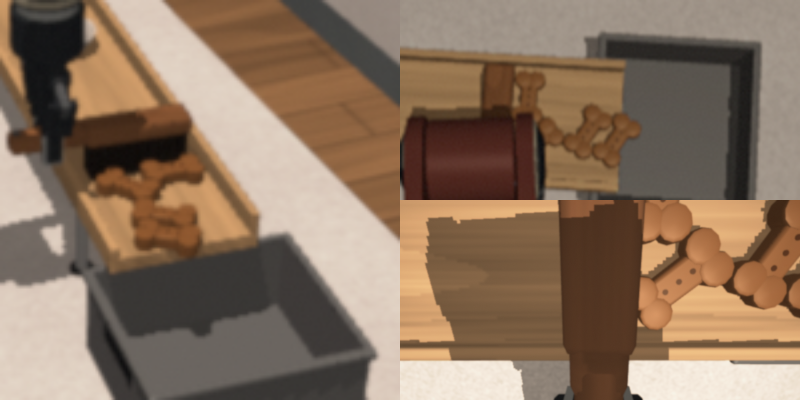

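All four biscuits are gathered ahead of the brush and the leading one reaches the edge. I carry on.

Call:
{"fn": "drive_tool", "kwargs": {"moves": [[0, 0, 0, 0, 0.01, 0, 255], [0, 0, 0, 0, 0.02, 0, 255], [0, 0, 0, 0, 0.03, 0, 255], [0, 0, 0, 0, 0.04, 0, 255], [0, 0, 0, 0, 0.05, 0, 255], [0, 0, 0, 0, 0.06, 0, 255], [0, 0, 0, 0, 0.07, 0, 255], [0, 0, 0, 0, 0.08, 0, 255], [0, 0, 0, 0.001, 0.09, 0, 255], [0, 0, 0, 0.001, 0.1, 0, 255], [0, 0, 0, 0.001, 0.11, 0, 255], [0, 0, 0, 0.001, 0.12, 0, 255], [0, 0, 0, 0.001, 0.13, 0, 255], [0, 0, 0, 0.001, 0.14, 0, 255], [0, 0, 0, 0.001, 0.15, 0, 255], [0, 0, 0, 0.001, 0.16, 0, 255], [0, 0, 0, 0.001, 0.17, 0, 255], [0, 0, 0, 0.001, 0.18, 0, 255], [0, 0, 0, 0.001, 0.19, 0, 255], [0, 0, 0, 0.001, 0.2, 0, 255]]}}

```text
time: 11.2
position: [0.5295, -0.1145, 0.1618]
tcp_rot: [0.0, 0.999, -0.038, -0.0]
wrist_force: [-0.7, -0.2, -1.3]
gripper_width: 0.3
grip_force: 61.5
```

```bash
python3 - <<'E'
from h import *
c=capture('side'); b=capture('wrist')['img'];t=capture('top')['img']
cv2.imwrite('pics/p4.png',np.hstack([cv2.resize(c['img'][180:330,280:430],(400,400)),np.vstack([cv2.resize(t[140:265,280:480],(400,250)),cv2.resize(b[:320],(400,200))[:150]])]))
s=telemetry.read_state(); print(s['position'],s['wrist_force'],s['gripper_width'],Ro.from_quat(np.roll(s['tcp_rot'],-1)).as_matrix().round(4)[:,0])
E
```

```text
[ 0.52951838 -0.11425672  0.16179724] [ 0.01590222  0.77959116 -2.08709876] 0.297584606575936 [ 9.97e-01 -7.72e-02 -1.00e-04]
```

View pics/p4.png

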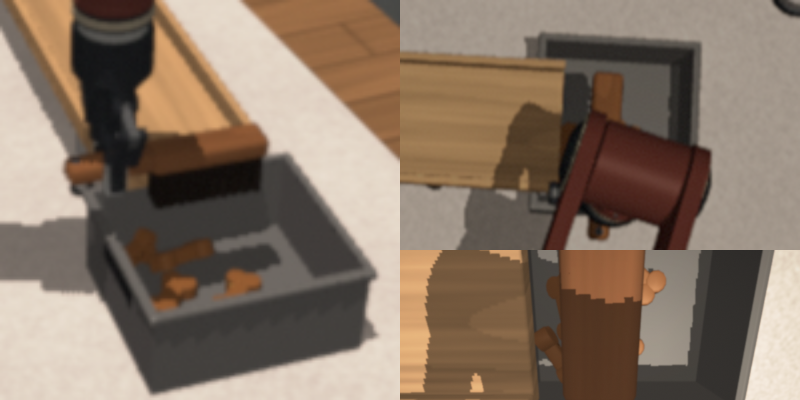

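The shelf is clear and the biscuits are in the box. I return the brush to the bench.

Call:
{"fn": "drive_tool", "kwargs": {"moves": [[0, 0, 0, 0, 0, -0.05, 255], [0, 0, 0, 0, 0, -0.05, 255], [0, 0, 0, -0.021, 0.3165, -0.05, 255], [0, 0, 0, -0.021, 0.3165, -0.05, 255], [0, 0, 0, -0.021, 0.3165, -0.05, 255], [0, 0, 0, -0.021, 0.3165, -0.05, 255], [0, 0, 0, -0.021, 0.3165, -0.05, 255], [0, 0, 0, -0.021, 0.3165, -0.05, 255], [0, 0, 0, -0.021, 0.3165, -0.05, 255], [0, 0, 0, -0.021, 0.3165, -0.05, 255], [0, 0, 0, -0.021, 0.3165, -0.01, 255], [0, 0, 0, -0.021, 0.3165, 0.03, 255], [0, 0, 0, -0.021, 0.3165, 0.07, 255], [0, 0, 0, -0.021, 0.3165, 0.1, 255], [0, 0, 0, -0.021, 0.3165, 0.12, 255], [0, 0, 0, -0.021, 0.3165, 0.125, 255], [0, 0, 0, -0.021, 0.3165, 0.125, 255], [0, 0, 0, -0.021, 0.3165, 0.125, 255]]}}

```text
time: 13.15
position: [0.4858, -0.4279, 0.0387]
tcp_rot: [0.001, 0.999, -0.038, 0.001]
wrist_force: [0.0, 0.4, -0.7]
gripper_width: 0.294
grip_force: 61.5
```

```bash
python3 - <<'E'
from h import *
c=capture('side'); b=capture('wrist')['img'];t=capture('top')['img']
cv2.imwrite('pics/p5.png',np.hstack([cv2.resize(c['img'][220:420,280:480],(400,400)),np.vstack([cv2.resize(t[140:265,320:520],(400,250)),cv2.resize(b[:320],(400,200))[:150]])]))
s=telemetry.read_state(); print(s['position'],s['wrist_force'],s['gripper_width'])
E
```

```text
[ 0.48556865 -0.4284892   0.03892887] [-0.35115629 -0.04252083 -0.78224037] 0.2954126292911151
```

View pics/p5.png

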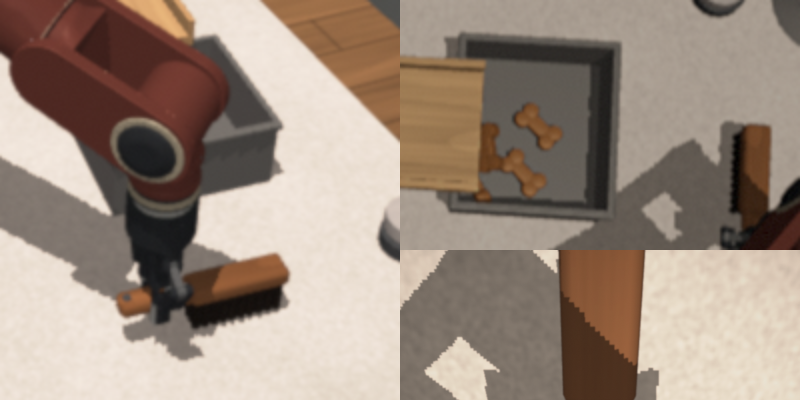

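The top view shows two biscuits fully and two partly under the board edge, all four inside the box. I lower the last 8 mm.

Call:
{"fn": "drive_tool", "kwargs": {"moves": [[0, 0, 0, 0, 0, 0.004, 255], [0, 0, 0, 0, 0, 0.007, 255], [0, 0, 0, 0, 0, 0.0095, 255], [0, 0, 0, 0, 0, 0.0095, 255], [0, 0, 0, 0, 0, 0.0095, 255]]}}

```text
time: 13.8
position: [0.4848, -0.4285, 0.0295]
tcp_rot: [0.0, 0.999, -0.038, 0.0]
wrist_force: [-4.6, 1.7, 9.2]
gripper_width: 0.298
grip_force: 62.7
```

Contact at 9 N. I release gently and rise.

Call:
{"fn": "drive_tool", "kwargs": {"moves": [[0, 0, 0, 0, 0, -0.001, 255], [0, 0, 0, 0, 0, -0.001, 200], [0, 0, 0, 0, 0, -0.001, 100], [0, 0, 0, 0, 0, -0.001, 0], [0, 0, 0, 0, 0, -0.001, 0], [0, 0, 0, 0, 0, -0.001, 0], [0, 0, 0, 0, 0, -0.001, 0], [0, 0, 0, 0, 0, -0.001, 0], [0, 0, 0, 0, 0, -0.02, 0], [0, 0, 0, 0, 0, -0.06, 0], [0, 0, 0, 0, 0, -0.1, 0], [0, 0, 0, 0, 0, -0.15, 0], [0, 0, 0, -0.1, 0, -0.15, 0], [0, 0, 0, -0.1, 0, -0.15, 0], [0, 0, 0, -0.1, 0, -0.15, 0], [0, 0, 0, -0.1, 0, -0.15, 0], [0, 0, 0, -0.1, 0, -0.15, 0]]}}

```text
time: 15.5
position: [0.3855, -0.4204, 0.1777]
tcp_rot: [0.0, 0.999, -0.038, 0.0]
wrist_force: [0.0, 0.9, 0.2]
gripper_width: 0.996
grip_force: 0.0
```

```bash
python3 - <<'E'
from h import *
c=capture('side'); b=capture('wrist')['img'];t=capture('top')['img']
cv2.imwrite('pics/p6.png',np.hstack([cv2.resize(c['img'][220:420,280:480],(400,400)),np.vstack([cv2.resize(t[140:265,320:520],(400,250)),cv2.resize(b[:320],(400,200))[:150]])]))
s=telemetry.read_state(); print(s['time'],s['position'],s['wrist_force'],s['gripper_width'])
E
```

```text
15.65 [ 0.38587339 -0.42032672  0.17756795] [-0.23627739 -0.65689532 -0.08138636] 1.0010134254862468
```

View pics/p6.png

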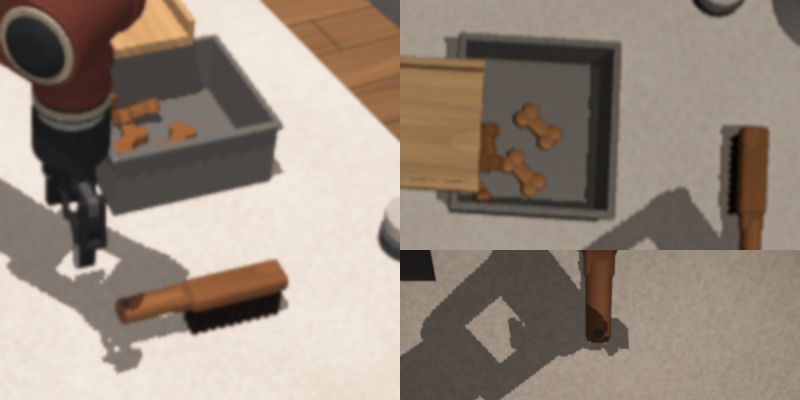

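The brush stands upright and released, and all four biscuits lie in the box.

```bash
python3 -c "
from bench import order; print(order.sign_off())"
```

```text
the job is handed in; nothing more can be done
None
```

I swept all four biscuits into the waste box, stood the brush back on the bench on its bristles and let go, and handed the job in at about 15.7 s; the sign-off gave no verdict.

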